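# Stack the puppet turntable's spindle and press on its retainer

### The arm

A 7-joint arm with a two-finger parallel gripper is mounted at the origin on the work surface. World frame = base frame: x ahead of the robot, y to its left, z up, the work surface at z = 0. Lengths are in mm, angles in rad, forces in N, time in s.
With the tool pointing down it reaches from about 350 to 900 mm from the base axis. Payload 19.9 kg.
Tool frame: the origin (TCP) lies at the very end of the fingers, on their centre line; the grasp point (between the pads) lies 19 mm behind it; z points along the fingers, y is the line along which they close (so a half turn about z gives the same grasp; the last joint's range is limited). The gripper opens to 85 mm and grips with 20 to 120 N. Pads are 22 mm wide; open, the fingers measure 114 mm over their backs; the gripper's body (76 mm by 85 mm) begins 54 mm behind the grasp point. The pads swing forward as they close: fully open they stand 13 mm farther back than shut.
Start: joints at [-1.258, 0.417, -0.01, 1.614, 0.005, 1.111, -0.053], TCP at [217.115, 586.057, 231.26] pointing down, gripper open.
Joint ranges: [-2.81, 2.81], [-0.39, 2.02], [-1.27, 1.25], [0.06, 2.57], [-1.19, 4.33], [0.19, 2], [-2.82, 2.82]. Speed limits (rad/s): [1.89, 1.89, 2.39, 2.39, 3.01, 3.01, 3.01].

### API

Orientations are given as a rotation vector (axis times angle).
In Python, from workcell import * gives the robot as it stands. The module is installed in compiled form; this text tells all that it offers. Calls block until the motion is done:
- reach(position, orientation): joint-space move of the TCP to a pose.
- move_linear(position, ori=None, rate=150): straight line of the TCP; ori=None keeps the orientation; rate is the mean speed in mm/s.
- movej(angles): joint-space move.
- grip(opening, force=None): opening from 0.0 (shut) to 1.0 (fully open); force is the grip in N (None keeps the last); returns when the fingers have stopped.
- sleep(seconds).
- solve_ik(position, orientation): joint angles nearest the present ones, or None.
- get_obs(): the state.
- capture(name): name is "scene" or "top" or "wrist"; returns the picture (420x560x3 uint8, red, green, blue); there is no depth.
- camera_params(name): a dict with "fx", "fy", "cx", "cy" (pixels), "world_from_camera" (4x4, takes a point from camera to world coordinates). Camera axes: x right, y up, looking along -z (the intrinsics and any distortion apply to the point x, -y, -z); pixel columns grow to the right and rows downward; lengths in mm; the calibration is good to about 2 mm. A picture is of the moment at which its call begins: read the wrist's pose just before it. camera_params takes no time and is no camera call; for the wrist camera it gives the pose at the moment of the call.
A pose or a line that the arm cannot do raises IKError and nothing moves.
- sign_off(): hands the job in; it is judged then, once.
The state is a dict: "t": time; "joint_pos": joint angles; "joint_velocities": joint speeds; "effort": joint torques, N m; "eef_pos": TCP position; "tcp_rot": TCP orientation; "wrist_force": force on the tool from outside, world axes, zero at the start; "moment": the same for the moment, N m; "gripper_width": opening from 0.0 (shut) to 1.0 (fully open); "grasp_force": force on a finger pad.
Only numpy, scipy, OpenCV 4.12 (cv2) and the standard library are available. Lean on these libraries where they do the work, as an engineer would, in place of code of your own. Each camera call takes 0.05 s, during which the arm holds its last target. There are 200 camera calls.

### The job

Assemble the turntable spindle: slip the dark wooden spacer over the upright shaft onto the sprung bearing, lay the green washer on top of it, then push the red retainer onto the shaft, flange down, and with it the whole stack, against the springs until it is all the way down and stops solidly. You have to feel for that stop: press it home there for a moment with about 20 N and never more than 30 N, and let the retainer hold the stack down. Do not jam the parts, and leave the peg dolls and the paint jar where they stand.

Things in the scene. Friction and masses are not known exactly. Their poses are not given: they have to be found in the camera images.
- stand: Turntable base, screwed to the bench: plywood plate 130 x 130 x 24 mm with an upright steel shaft at its centre. Origin: on the shaft's axis, at bench level; z up along the shaft. The shaft is 16 mm in diameter up to 59 mm above the origin, narrows to 12 mm by 62 mm, stays 12 mm up to 79 mm, then a tapered nose ends 7 mm wide at 84 mm.
- shaft_tip (a point): Centre of the shaft's top end, 84 mm above the bench.
- shaft_springs (a point): On the shaft's axis, 71.5 mm above the bench, midway between two brass spring leaves that stand out 2 mm from the shaft on opposite sides from 64 to 79 mm up. Spacer and washer clear them; the 14 mm bore of the retainer squeezes them, and they drag on it unevenly, by up to about 10 N, as it is pushed down; it stays where it is left, and so holds the stack down. Pushed on off centre, it is also forced sideways.
- bearing_top (a point): On the shaft's axis, 35 mm above the bench: the top of the bearing's bright inner race (26 mm across) around the shaft's foot. The race rides on a soft spring: 1 N starts it down, 3.5 N takes it all the way. A dark outer ring, 44 mm across, bedded in rubber (1 mm per 30 N), lies 2 to 9.5 mm lower: where it stops the spacer differs each time, is not measured and must be felt.
- spacer: Dark wooden sleeve, 36 mm outside diameter, 30 mm tall, bore 18 mm right through, about 40 g, standing upright. Origin: centre of its underside; z up along the bore. It goes on as it stands.
- washer: Thick green plastic washer, 44 mm outside diameter, 8 mm thick, bore 18 mm, about 20 g, lying flat. Origin: centre of its underside; z up.
- retainer: Red plastic push-on retainer, 23 mm tall, about 30 g: a flange 40 mm in diameter and 5 mm thick at the bottom, a hub 28 mm in diameter above it, bore 14 mm right through. Origin: centre of its underside (the flange's face); z up along the bore. It stands flange down.
- doll_black: Pale peg doll with a black ball head, 38 mm across, 66 mm tall, a bystander. Origin: centre of its foot.
- doll_plain: Pale peg doll with a brown wooden ball head, 38 mm across, 66 mm tall, a bystander. Origin: centre of its foot.
- paint: Blue paint jar with a white cap, 40 mm across, 70 mm tall, a bystander. Origin: centre of its underside.
Not all that is in view belongs to the job. Of the things that look like the washer, take the one that is farthest to the robot's right at the start. Several things look just like the retainer: the one meant starts farthest from the robot's base.

How it is judged:
By the outcome, as a careful person would: the job done as asked, in the order asked, and still so for the second after the job is handed in, with the robot touching nothing.
It also fails if it takes over 72 s, if anything falls off the work surface, if the arm or the gripper's body presses on something with over 40 N, if the wrist force passes 120 N, or if a joint passes its speed limit or range.

## Working session

There is one attempt and no reset: what is moved stays moved. The work goes in short steps, each a Python script; the robot and the scene stay as the last script left them, time stands still between calls to the robot, and variables do not carry over. Pictures are saved under pics/ and viewed, at most 10 in all, crops included, and the job is handed in when it is done.

```bash
mkdir -p pics
python3 - <<'E'
from workcell import *
import cv2,numpy as np
for n in("scene","top"):
    cv2.imwrite(f"pics/{n}0.png",capture(n)[:,:,::-1])
np.set_printoptions(precision=3,suppress=True)
for n in("scene","top","wrist"): print(n,camera_params(n))
o=get_obs();print(o)
E
```

```text
scene {'fx': 402.1831130294541, 'fy': 402.1831130294541, 'cx': 280.43807165271164, 'cy': 203.18782892236513, 'world_from_camera': array([[   0.73 ,   -0.408,    0.548, 1129.046],
       [   0.683,    0.428,   -0.592, -476.335],
       [   0.008,    0.807,    0.591,  654.324],
       [   0.   ,    0.   ,    0.   ,    1.   ]])}
top {'fx': 443.7248728709382, 'fy': 443.7248728709382, 'cx': 271.743286322512, 'cy': 212.73373994069985, 'world_from_camera': array([[  0.01 ,   0.995,  -0.103, 503.248],
       [ -0.999,   0.006,  -0.037,  66.366],
       [ -0.036,   0.103,   0.994, 939.099],
       [  0.   ,   0.   ,   0.   ,   1.   ]])}
wrist {'fx': 333.9400711550138, 'fy': 333.9400711550138, 'cx': 284.77380056228367, 'cy': 203.66527893895605, 'world_from_camera': array([[  0.347,  -0.899,  -0.269, 149.327],
       [  0.938,   0.332,   0.1  , 611.052],
       [ -0.001,  -0.287,   0.958, 373.324],
       [  0.   ,   0.   ,   0.   ,   1.   ]])}
{'t': 0.1, 'joint_pos': array([-1.258,  0.418, -0.01 ,  1.614,  0.005,  1.111, -0.053]), 'joint_velocities': array([-0.001, -0.   ,  0.   , -0.001,  0.001,  0.   , -0.   ]), 'effort': array([  0.001, -86.585,   0.68 , -43.564,   0.019,   0.005,  -0.   ]), 'eef_pos': array([217.034, 585.77 , 230.697]), 'tcp_rot': array([-0.554, -3.092,  0.002]), 'wrist_force': array([ 0.358, -0.242, -1.1  ]), 'moment': array([-0.024,  0.045,  0.   ]), 'grasp_force': 0.0, 'gripper_width': 0.9999348359940007}
```

View pics/top0.png

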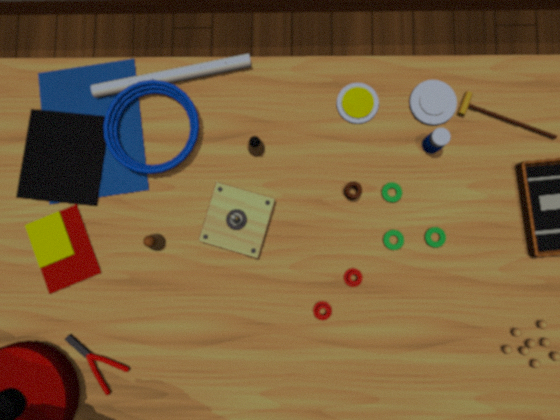

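View pics/scene0.png

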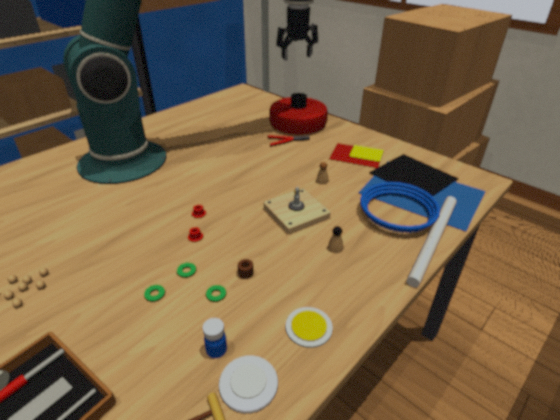

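Top view, where up is +x and right is the robot's right. Washer lookalikes are green rings at (391,192), (393,240) and (435,237); I choose (435,237), the farthest right. Retainer lookalikes are red at (353,277) and (322,310); I choose (353,277), which seems farthest from the base (distances to be computed). The spacer is the brown ring at (353,190), the stand's shaft is at (236,219), the dolls at (256,145) and (153,241), and the paint jar at (436,140).

```bash
cat > h.py <<'E'
from workcell import *
import cv2,numpy as np
np.set_printoptions(precision=2,suppress=True)
def ori(deg): # tool y (closing) along world angle deg, camera side +90
    a=np.radians((deg+90)/2-180); return np.pi*np.array([np.cos(a),np.sin(a),0])
def p2w(P,u,v,z):
    T=P["world_from_camera"]; d=T[:3,:3]@np.array([(u-P["cx"])/P["fx"],-(v-P["cy"])/P["fy"],-1])
    o=T[:3,3]; return o+d*(z-o[2])/d[2]
def w2p(P,p):
    T=P["world_from_camera"]; c=T[:3,:3].T@(np.array(p,float)-T[:3,3])
    return np.array([P["cx"]+P["fx"]*c[0]/-c[2],P["cy"]-P["fy"]*c[1]/-c[2]])
def st(): 
    o=get_obs(); return f"t={o['t']:.1f} p={o['eef_pos']} F={o['wrist_force']} w={o['gripper_width']:.3f} gf={o['grasp_force']:.1f}"
def snap(name,cam="wrist"):
    P=camera_params(cam); im=capture(cam)[:,:,::-1].copy(); cv2.imwrite(f"pics/{name}.png",im); np.save(f"pics/{name}.npy",P); return P,im
E
python3 - <<'E'
from h import *
im=cv2.imread("pics/top0.png");P=camera_params("top")
for n,u,v,z in[("spacer",353,190,30),("wA",391,192,8),("wB",393,240,8),("wC",435,237,8),("rA",353,277,20),("rB",322,310,20),("shaft",236,219,60),("plate",237,219,24),("dollb",256,145,33),("dollp",153,241,33),("paint",436,140,50)]:
    p=p2w(P,u,v,z);print(n,p[:2],np.hypot(*p[:2]))
c=im[170:330,300:460];cv2.imwrite("pics/crop0.png",cv2.resize(c,(560,560),interpolation=2))
for n,x,y,z in[("s",597,-80,90)]: print(solve_ik([x,y,z],ori(0)))
E
```

```text
spacer [645.65 -67.13] 649.1296076743699
wA [ 645.18 -149.68] 662.3124900829649
wB [ 544.45 -152.  ] 565.2660449186717
wC [ 551.36 -238.35] 600.6748662089841
rA [467.84 -66.96] 472.6116543295671
rB [400.81  -3.82] 400.82535390864217
shaft [581.48 169.96] 605.807596032496
plate [584.7  172.11] 609.5019063197101
dollb [739.42 133.99] 751.4664740423125
dollp [537.26 343.94] 637.9214964626956
paint [ 745.47 -232.07] 780.760562375438
[-0.37  0.62  0.6   1.8  -0.45  0.86  0.45]
```

View pics/crop0.png

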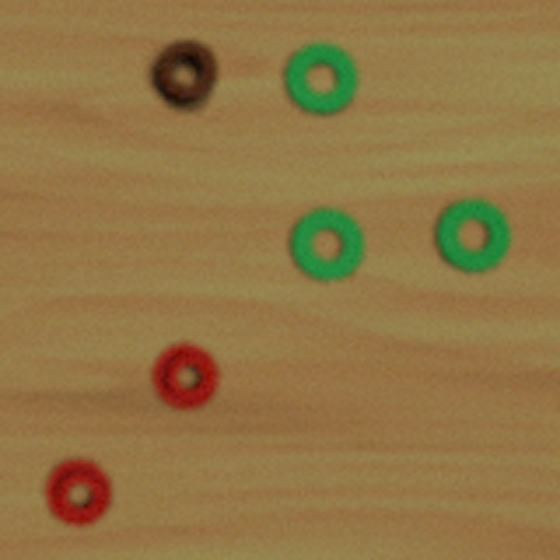

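The crop shows the brown spacer at upper left, three green washers with the right-most at (472,236), and two red retainers with the far one at (185,377). That confirms the choices. Next I look at the shaft, then the spacer, from the same relative height.

Run:
```python
from h import *
reach([582,170,84+100],ori(0)); P,a=snap("shaft1"); print(st(), w2p(P,[582,170,84]))
reach([645.6,-67,130],ori(0)); P,b=snap("spacer1"); print(st(), w2p(P,[645.6,-67,30]))
cv2.imwrite("pics/v1.png",cv2.resize(np.hstack([a[60:380,80:480],b[60:380,80:480]]),None,fx=1,fy=1))
```

```text
t=2.1 p=[581.67 171.34 183.98] F=[ 0.2  -0.6  -0.38] w=0.998 gf=0.0 [284.03 205.75]
t=3.2 p=[645.95 -64.55 130.29] F=[ 0.89  0.64 -0.26] w=1.001 gf=0.0 [283.15 206.55]
```

View pics/v1.png

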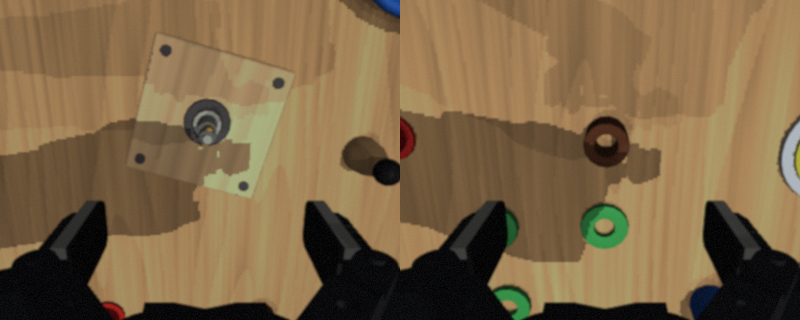

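Left half, shaft view: the tip is at about full-image (288,199) and the plate and bearing are clear. Right half: the spacer's rim centre is at about (285,200). Next I fit silhouettes for a precise position and enlarge the shaft tip.

```bash
cat >> h.py <<'E'
from scipy.optimize import minimize
def sil(P,x,y,cyls):
    m=np.zeros((420,560),np.uint8); t=np.linspace(0,2*np.pi,60)
    for r,z0,z1 in cyls:
        pts=np.array([w2p(P,[x+r*np.cos(k),y+r*np.sin(k),z]) for z in(z0,z1) for k in t])
        cv2.fillConvexPoly(m,cv2.convexHull(np.round(pts*16).astype(np.int32)),1,shift=4)
    return m
def fit(P,im,kind,xy,zoff=0):
    hsv=cv2.cvtColor(im,cv2.COLOR_BGR2HSV); H,S,V=[hsv[...,i].astype(int) for i in range(3)]
    m={"spacer":(V<105)&(S>60),"washer":(H>45)&(H<85)&(S>100),"retainer":((H<6)|(H>172))&(S>150)}[kind]
    cyl={"spacer":[(18,0,30)],"washer":[(22,0,8)],"retainer":[(20,0,5),(14,0,23)]}[kind]
    cyl=[(r,a+zoff,b+zoff) for r,a,b in cyl]
    near=cv2.dilate(sil(P,*xy,cyl),np.ones((25,25)))
    m=(m&(near>0)).astype(np.uint8)
    c,_=cv2.findContours(m,0,1); c=max(c,key=cv2.contourArea); f=np.zeros_like(m); cv2.fillPoly(f,[c],1)
    cost=lambda q:float((sil(P,q[0],q[1],cyl)!=f).sum())/f.sum()
    r=minimize(cost,xy,method="Nelder-Mead",options=dict(initial_simplex=[[xy[0]-4,xy[1]-4],[xy[0]+6,xy[1]],[xy[0],xy[1]+6]],xatol=.05))
    return r.x,r.fun
E
python3 - <<'E'
from h import *
P=np.load("pics/spacer1.npy",allow_pickle=True).item();im=cv2.imread("pics/spacer1.png")
print(fit(P,im,"spacer",(645.6,-67)))
a=cv2.imread("pics/shaft1.png")
cv2.imwrite("pics/v2.png",cv2.resize(a[150:250,230:350],None,fx=6,fy=6,interpolation=2))
P=np.load("pics/shaft1.npy",allow_pickle=True).item();print(w2p(P,[582,170,84]),p2w(P,288,199,84))
E
```

```text
(array([647.27, -67.32]), np.float64(0.2561919504643963))
[284.03 205.75] [584.98 175.34  84.  ]
```

View pics/v2.png

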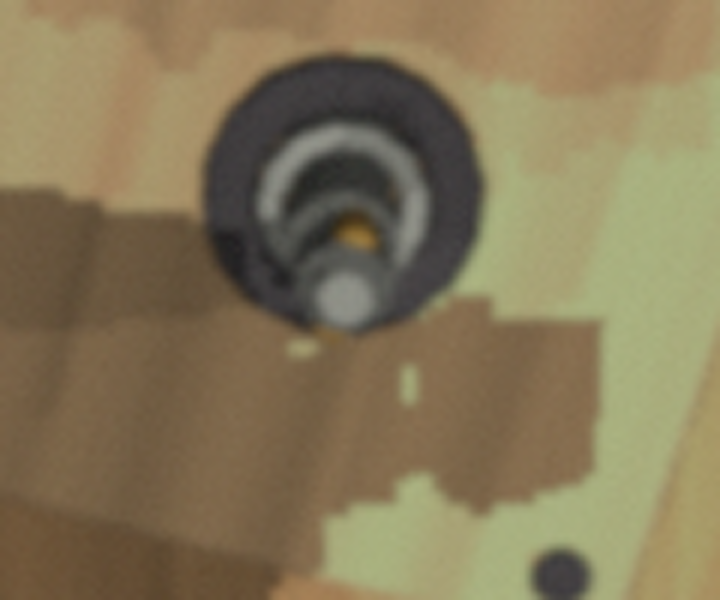

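The enlarged view puts the shaft tip disc at full-image (287.3,199.5), with the silver race centred at about (287,184). The spacer mask needs tightening.

Run:
```python
from h import *
P=np.load("pics/shaft1.npy",allow_pickle=True).item();print(p2w(P,287.3,199.5,84),p2w(P,287.2,184.2,35))
P=np.load("pics/spacer1.npy",allow_pickle=True).item();im=cv2.imread("pics/spacer1.png")
hsv=cv2.cvtColor(im,cv2.COLOR_BGR2HSV)
for v in range(165,235,4): print(v,hsv[v,286],hsv[v,255], hsv[v,320])
print("row",[tuple(hsv[203,u]) for u in range(256,316,5)])
```

```text
[584.45 174.95  84.  ] [584.73 175.21  35.  ]
165 [ 16 121 147] [ 16 121 139] [ 15 118 151]
169 [ 16 120 162] [ 15 121 139] [ 16 120 151]
173 [ 17 122 144] [ 16 122 155] [ 16 126 156]
177 [ 13 128  48] [ 16 117 163] [ 16 122 153]
181 [  2 163  25] [ 16 124 161] [ 17 118 171]
185 [  9 157  73] [ 15 121 165] [ 17 118 173]
189 [ 11 170  75] [ 16 120 163] [ 18 108 173]
193 [ 13 151  86] [ 16 124 111] [ 19 108 174]
197 [ 16 121 158] [ 16 123  93] [ 19 107 171]
201 [ 16 120 138] [ 16 122  92] [ 19 116 172]
205 [ 16 123 112] [ 16 126  93] [ 19 114 168]
209 [  6 188  19] [ 16 126  95] [ 17 123 116]
213 [  6 179  20] [ 16 123  95] [ 17 124 113]
217 [ 10 158  34] [ 16 123  95] [ 16 125 112]
221 [ 11 152  47] [ 16 123 108] [ 17 119 111]
225 [ 11 160  43] [ 16 119 107] [ 16 118 112]
229 [ 16 119 103] [ 16 122 111] [ 16 122 111]
233 [ 16 123 102] [ 16 124 109] [ 16 122 109]
row [(np.uint8(16), np.uint8(122), np.uint8(94)), (np.uint8(16), np.uint8(123), np.uint8(91)), (np.uint8(10), np.uint8(190), np.uint8(47)), (np.uint8(9), np.uint8(143), np.uint8(80)), (np.uint8(14), np.uint8(170), np.uint8(42)), (np.uint8(16), np.uint8(122), np.uint8(149)), (np.uint8(16), np.uint8(122), np.uint8(138)), (np.uint8(16), np.uint8(120), np.uint8(106)), (np.uint8(8), np.uint8(153), np.uint8(25)), (np.uint8(9), np.uint8(159), np.uint8(77)), (np.uint8(9), np.uint8(154), np.uint8(81)), (np.uint8(16), np.uint8(117), np.uint8(139))]
```

```bash
sed -i 's/"spacer":(V<105)&(S>60)/"spacer":(V<100)\&((S>138)|(H<13))/' h.py
python3 - <<'E'
from h import *
P=np.load("pics/spacer1.npy",allow_pickle=True).item();im=cv2.imread("pics/spacer1.png")
q,c=fit(P,im,"spacer",(647,-66)); print(q,c)
assert c<.12
o=ori(0); x,y=q
grip(.75,30); move_linear([x,y,50],o); move_linear([x,y,4],rate=80); print(st())
grip(0,30); print(st()); grip(.75); sleep(.1)
p0=get_obs()['eef_pos']
move_linear([x,y,130],rate=200); sleep(.2)
P,im=snap("spacer2"); q,c=fit(P,im,"spacer",(x,y)); print("TCP at grip",p0,"meas",q,c,"bias x",q[0]-p0[0],st())
E
```

```text
[648.64 -65.61] 0.17359134889015368Traceback (most recent call last):
  File "<stdin>", line 4, in <module>
AssertionError
```

Run:
```python
from h import *
P=np.load("pics/spacer1.npy",allow_pickle=True).item();im=cv2.imread("pics/spacer1.png")
hsv=cv2.cvtColor(im,cv2.COLOR_BGR2HSV); H,S,V=[hsv[...,i].astype(int) for i in range(3)]
m=((V<100)&((S>138)|(H<13))); s=sil(P,648,-66,[(18,0,30)]); e=sil(P,648,-66,[(18,0,30)])
for r in range(166,236,3): print(r,''.join('#*.-'[(0 if m[r,u] and s[r,u] else 1 if m[r,u] else 2 if s[r,u] else 3)] for u in range(245,325)))
```

```text
166 --------------------------------------------------------------------------------
169 --------------------------------------------------------------------------------
172 --------------------------------------------------------------------------------
175 ----------------------------------...............-------------------------------
178 -----------------------------.....###############......-------------------------
181 -------------------------.....########.###############....----------------------
184 -----------------------..#################################..--------------------
187 ---------------------..####################################...------------------
190 ---------------------#.#####################################...-----------------
193 --------------------.#########################################..----------------
196 -------------------.##############..............##############..----------------
199 ------------------..###########....................############..---------------
202 ------------------.#############..................##############..----------
[... 239 characters left out ...]
####.---------------
214 --------------------.#########################################..----------------
217 ---------------------..####################################....-----------------
220 -----------------------...###############################...--------------------
223 ---------------------------....######################....-----------------------
226 --------------------------------.....#..######.....-----------------------------
229 --------------------------------------------------------------------------------
232 --------------------------------------------------------------------------------
235 --------------------------------------------------------------------------------
```

```bash
python3 - <<'E'
s=open("h.py").read()
i=s.index("    cost=lambda"); s=s[:i]+'''    cen=lambda a:np.argwhere(a)[:,::-1].mean(0)
    q=np.array(xy,float); zt=cyl[-1][2]
    for _ in range(6): q=q+(p2w(P,*cen(f),zt)-p2w(P,*cen(sil(P,*q,cyl)),zt))[:2]
    return q,float((sil(P,*q,cyl)!=f).sum())/f.sum()
'''
open("h.py","w").write(s)
E
python3 - <<'E'
from h import *
P=np.load("pics/spacer1.npy",allow_pickle=True).item();im=cv2.imread("pics/spacer1.png")
q,c=fit(P,im,"spacer",(647,-66)); print(q,c)
assert c<.2
o=ori(0); x,y=q
grip(.75,30); move_linear([x,y,50],o); move_linear([x,y,4],rate=80); print(st())
grip(0,30); print(st()); grip(.75); sleep(.1)
p0=get_obs()['eef_pos']
move_linear([x,y,130],rate=200); sleep(.2)
P,im=snap("spacer2"); q,c=fit(P,im,"spacer",(x,y)); print("TCP at grip",p0,"meas",q,c,"bias x",q[0]-p0[0],st())
E
```

```text
[647.71 -66.52] 0.1775754126351736
t=5.0 p=[647.83 -66.69   4.09] F=[ 0.77 -0.08  0.35] w=0.751 gf=0.0
t=5.3 p=[648.05 -66.52   4.73] F=[-2.03  0.47  4.68] w=0.421 gf=29.5
TCP at grip [647.71 -66.52   3.99] meas [648.83 -66.63] 0.17845117845117844 bias x 1.1230462001958585 t=6.8 p=[647.29 -66.56 128.98] F=[ 0.73  0.53 -0.11] w=0.748 gf=0.0
```

```bash
cat >> h.py <<'E'
def tip():
    t=cv2.imread("pics/shaft1.png")[188:212,275:300]; P,im=snap("tipnow")
    r=cv2.matchTemplate(im[150:260,230:350],t,cv2.TM_CCOEFF_NORMED); _,s,_,l=cv2.minMaxLoc(r)
    x,y=l; f=lambda a,b,c:(a-c)/(2*(a-2*b+c)) 
    if 0<x<r.shape[1]-1 and 0<y<r.shape[0]-1: x,y=x+f(r[l[1],l[0]-1],s,r[l[1],l[0]+1]),y+f(r[l[1]-1,l[0]],s,r[l[1]+1,l[0]])
    u,v=230+x+12.3,150+y+11.5
    return p2w(P,u,v,84)[:2],s,(u,v)
def fz(n=3):
    a=[]
    for _ in range(n): a.append(get_obs()['wrist_force']); sleep(.02)
    return np.mean(a,0)
E
python3 - <<'E'
from h import *
o=ori(0); x,y=648.0,-66.6
move_linear([x,y,5],o,rate=200); sleep(.1); grip(0,40); print(st())
move_linear([x,y,60],rate=200); f0=fz(); print("hold",f0,st())
reach([583.6,175.1,184],o); sleep(.25); q,s,uv=tip(); print("tip",q,s,uv,st()); print(fz())
E
```

```text
t=8.1 p=[648.5  -66.55   6.09] F=[-3.59  0.5  10.52] w=0.416 gf=38.9
hold [-0.13 -0.16 -1.18] t=8.6 p=[647.89 -66.4   60.07] F=[ 0.2  -0.44 -0.52] w=0.413 gf=40.0
tip [584.9  175.43] 0.9091168642044067 (np.float32(285.02484), np.float32(202.13443)) t=9.9 p=[583.79 174.27 183.67] F=[ 0.51 -0.2  -0.15] w=0.417 gf=40.0
[-0.16 -0.28 -0.23]
```

View pics/tipnow.png

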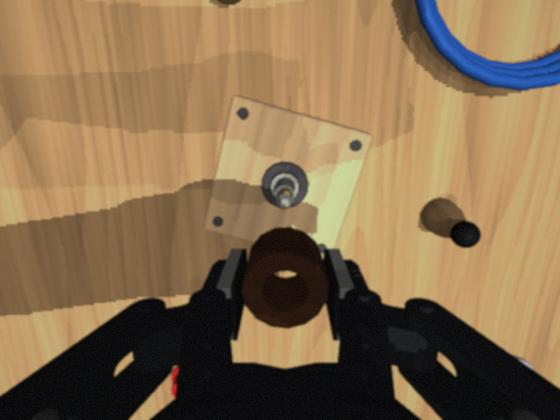

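The tip is at (285,202) and the spacer is held upright and centred at (286,277). I descend over the shaft while watching the force.

```bash
cat >> h.py <<'E'
def down(x,y,z0,z1,step,base,lim=6,rate=60,gain=0.0):
    z=z0
    while z>z1:
        z=max(z-step,z1); move_linear([x,y,z],rate=rate); f=fz(2)-base
        print(f"z={z:.1f} xy={x:.2f},{y:.2f} f={f}")
        if f[2]>lim: return False,x,y,z
        x+=np.clip(gain*f[0],-.5,.5); y+=np.clip(gain*f[1],-.5,.5)
    return True,x,y,z
E
python3 - <<'E'
from h import *
x,y=583.9,175.4
move_linear([x,y,95],rate=150); b=fz(5); print(b)
print(down(x,y,95,72,6,b)); 
r=down(x,y,72,42,3,b,gain=.0); print(r,st())
E
```

```text
[-0.24 -0.28 -0.12]
z=89.0 xy=583.90,175.40 f=[ 0.28 -0.01 -0.25]
z=83.0 xy=583.90,175.40 f=[-0.28  0.7  -0.5 ]
z=77.0 xy=583.90,175.40 f=[-0.04  0.62 -0.  ]
z=72.0 xy=583.90,175.40 f=[ 0.62  0.01 -0.23]
(True, np.float64(583.9), np.float64(175.4), 72)
z=69.0 xy=583.90,175.40 f=[-0.23 -0.08  0.03]
z=66.0 xy=583.90,175.40 f=[ 0.46  0.13 -0.15]
z=63.0 xy=583.90,175.40 f=[ 0.82  0.26 -1.05]
z=60.0 xy=583.90,175.40 f=[-0.09  0.01 -0.4 ]
z=57.0 xy=583.90,175.40 f=[ 0.4   0.13 -0.26]
z=54.0 xy=583.90,175.40 f=[-0.18  0.43 -0.15]
z=51.0 xy=583.90,175.40 f=[0.55 0.02 0.64]
z=48.0 xy=583.90,175.40 f=[-0.56  0.66 -0.3 ]
z=45.0 xy=583.90,175.40 f=[ 0.69  0.85 -0.47]
z=42.0 xy=583.90,175.40 f=[ 0.42  0.62 -0.7 ]
(True, np.float64(583.9), np.float64(175.4), 42) t=14.8 p=[583.81 175.39  41.86] F=[-1.23 -0.22 -0.16] w=0.416 gf=40.0
```

Run:
```python
from h import *
o=ori(0)
move_linear([583.9,175.4,40.5],rate=40); print(fz()); grip(.75,30)
move_linear([583.9,175.4,150],rate=250)
reach([551,-238,108],o); sleep(.25); P,im=snap("washer1"); q,c=fit(P,im,"washer",(551,-238)); print(q,c,w2p(P,[*q,8]),st())
```

```text
[0.34 0.48 0.17]
[ 552.43 -238.27] 0.14526315789473684 [284.95 205.04] t=17.9 p=[ 551.27 -237.48  108.05] F=[-0.18  0.74 -0.7 ] w=0.748 gf=0.0
```

View pics/washer1.png

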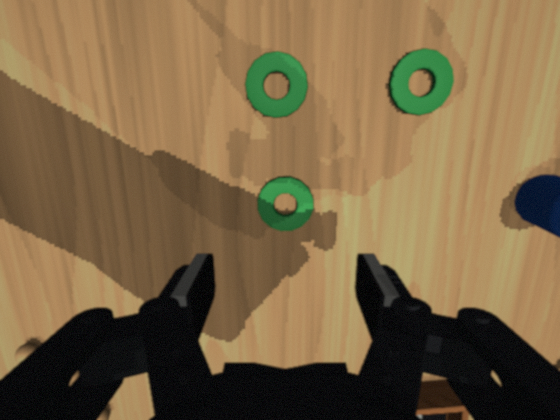

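The target washer is at (285,204) and the fingers straddle it symmetrically. I feel down to the bench and grip.

Run:
```python
from h import *
x,y=551.4,-238.3
grip(.62,30); move_linear([x,y,10],rate=200); b=fz(4)
ok,_,_,z=down(x,y,10,-4,2,b,lim=2.5,rate=60)
move_linear([x,y,z+1.5],rate=60); print(st()); grip(0,30); print(st())
move_linear([x,y,z+40],rate=150); print(fz(),st()); P,im=snap("washheld")
```

```text
z=8.0 xy=551.40,-238.30 f=[ 0.31 -0.23 -0.94]
z=6.0 xy=551.40,-238.30 f=[-0.54 -0.41 -0.99]
z=4.0 xy=551.40,-238.30 f=[-0.88  0.12 -0.68]
z=2.0 xy=551.40,-238.30 f=[-0.69 -0.41 -0.49]
z=0.0 xy=551.40,-238.30 f=[-0.52 -0.28 -0.51]
z=-2.0 xy=551.40,-238.30 f=[ 0.08 -0.62 -0.93]
z=-4.0 xy=551.40,-238.30 f=[-2.35  1.77  9.91]
t=21.1 p=[ 551.4  -238.32   -2.55] F=[-0.65 -0.14  0.25] w=0.619 gf=0.0
t=21.4 p=[ 551.88 -238.56   -1.72] F=[-3.16  2.12 16.55] w=0.497 gf=33.8
[-0.09  0.07 -0.72] t=21.8 p=[ 551.3  -238.04   35.72] F=[-0.2   0.75 -0.03] w=0.494 gf=30.5
```

View pics/washheld.png

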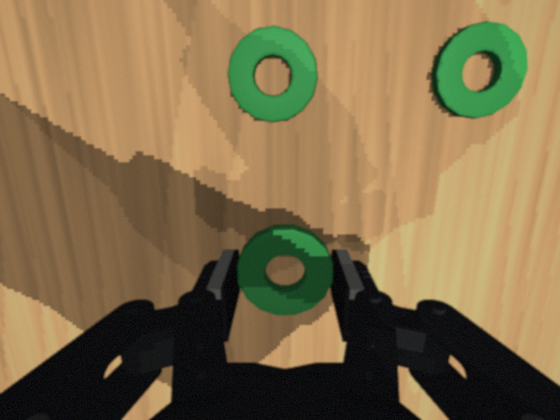

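The washer is held level and centred between the pads at (285,270). I carry it to the shaft.

Run:
```python
from h import *
o=ori(0); x,y=583.9,175.4
reach([x,y,120],o); sleep(.2); move_linear([x,y,90],rate=100); b=fz(5)
r=down(x,y,90,72,6,b,lim=4); print(r)
if r[0]: r=down(x,y,72,62,1.5,b,lim=.9,rate=40); print(r,st())
```

```text
z=84.0 xy=583.90,175.40 f=[ 0.06 -0.9  -0.04]
z=78.0 xy=583.90,175.40 f=[ 0.21  0.18 -0.35]
z=72.0 xy=583.90,175.40 f=[ 0.12  0.04 -0.4 ]
(True, np.float64(583.9), np.float64(175.4), 72)
z=70.5 xy=583.90,175.40 f=[ 0.57 -0.6   0.17]
z=69.0 xy=583.90,175.40 f=[0.09 0.53 0.17]
z=67.5 xy=583.90,175.40 f=[ 0.13 -0.15 -0.52]
z=66.0 xy=583.90,175.40 f=[ 0.5  -0.68 -0.54]
z=64.5 xy=583.90,175.40 f=[-0.2   0.14 -0.37]
z=63.0 xy=583.90,175.40 f=[-0.35 -0.42  1.04]
(False, np.float64(583.9), np.float64(175.4), 63.0) t=26.7 p=[583.93 175.41  62.99] F=[-0.55 -0.77  0.69] w=0.494 gf=30.5
```

Run:
```python
from h import *
o=ori(0)
grip(.68,30); move_linear([583.9,175.4,184],rate=200); sleep(.25); q,s,uv=tip(); print("tip",q,s,uv)
P=camera_params("wrist"); a=cv2.imread("pics/tipnow.png"); print(fit(P,a,"washer",(584.9,175.4),65))
reach([468,-67,123],o); sleep(.25); P,im=snap("ret1"); q,c=fit(P,im,"retainer",(468,-67)); print(q,c,st())
cv2.imwrite("pics/v3.png",np.hstack([a[60:360,100:480],im[60:360,100:480]]))
```

```text
tip [613.91 155.43] 0.5369277000427246 (np.float32(322.98007), np.float32(228.63979))
(array([584.84, 176.08]), np.float64(0.11936339522546419))
[467.29 -67.56] 0.1640117994100295 t=29.4 p=[468.33 -66.53 123.02] F=[-0.59  0.14 -0.76] w=0.677 gf=0.0
```

View pics/v3.png

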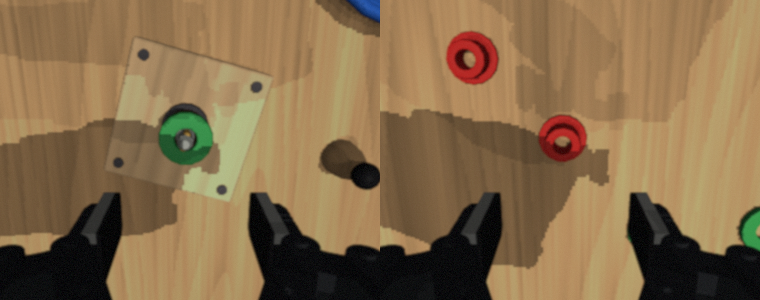

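Left: the green washer surrounds the shaft and sits on the stack. Right: the target retainer is at full-image (283,198), with the other one up-left and clear of the fingers. I grip the hub and check.

Run:
```python
from h import *
o=ori(0); x,y=466.4,-67.5
move_linear([x,y,40],rate=200); move_linear([x,y,7.5],rate=100); print(st()); grip(0,70); sleep(.1); print(st())
move_linear([x,y,80],rate=200); print(fz(),st()); P,im=snap("retheld")
x,y=583.9,175.5
reach([x,y,125],o); sleep(.25); move_linear([x,y,98],rate=100); print(fz(5),st())
```

```text
t=30.5 p=[466.6  -67.66   7.97] F=[ 0.2  -0.49  0.14] w=0.681 gf=0.0
t=31.0 p=[466.79 -67.48   8.4 ] F=[-4.09  1.48 19.89] w=0.295 gf=67.6
[ 0.59 -0.01 -0.53] t=31.6 p=[466.24 -67.22  79.81] F=[-0.44  0.15 -1.17] w=0.292 gf=68.8
[-0.13 -0.22  0.17] t=33.4 p=[584.13 175.38  98.29] F=[-0.17 -0.1  -0.7 ] w=0.293 gf=68.8
```

View pics/retheld.png

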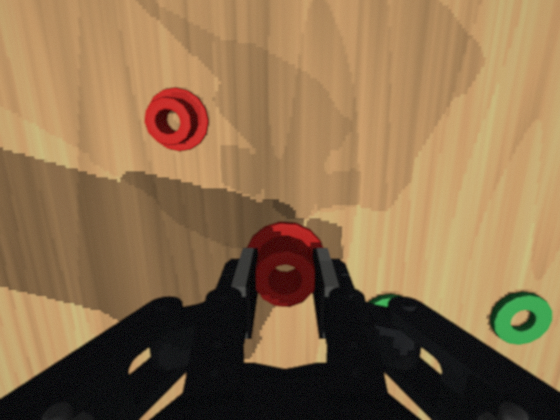

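The retainer is held upright and flange down at (286,270). That was the tenth and last picture, so the rest goes by feel.

Run:
```python
from h import *
x,y=583.9,175.5; b=fz(6)
r=down(x,y,98,88,2,b,lim=5,rate=50,gain=.04); print(r)
if r[0]: r=down(r[1],r[2],88,82,1,b,lim=15,rate=30,gain=.04); print(r,st())
np.save("b.npy",b)
```

```text
z=96.0 xy=583.90,175.50 f=[ 0.18 -0.27  0.1 ]
z=94.0 xy=583.91,175.49 f=[ 0.49 -0.48 -0.21]
z=92.0 xy=583.93,175.47 f=[ 0.58  0.43 -0.63]
z=90.0 xy=583.95,175.49 f=[ 0.7  -0.   -0.32]
z=88.0 xy=583.98,175.49 f=[ 0.51  0.05 -0.7 ]
(True, np.float64(583.9982385855776), np.float64(175.48911779641332), 88)
z=87.0 xy=584.00,175.49 f=[ 0.97  0.47 -0.5 ]
z=86.0 xy=584.04,175.51 f=[-0.44 -1.05 -0.34]
z=85.0 xy=584.02,175.47 f=[ 2.42 -1.84 -1.32]
z=84.0 xy=584.12,175.39 f=[ 4.28 -1.92 -4.26]
z=83.0 xy=584.29,175.32 f=[ 2.23 -2.87  0.27]
z=82.0 xy=584.38,175.20 f=[ 1.07 -2.12  1.26]
(True, np.float64(584.4196986584539), np.float64(175.11590073807585), 82) t=36.6 p=[584.33 175.22  82.  ] F=[ 0.78 -2.67  1.  ] w=0.293 gf=69.5
```

Run:
```python
from h import *
b=np.load("b.npy"); x,y,z=584.42,175.12,82.; L=[]
h=.4
while z>69 and get_obs()['t']<62:
    z-=h; move_linear([x,y,z],rate=20); f=fz(2)-b; L.append((z,*f))
    print(f"{z:.2f} {f}")
    if f[2]>11: h=.2
    else: h=.4
    if f[2]>19.5: break
    x+=np.clip(.04*f[0],-.15,.15); y+=np.clip(.04*f[1],-.15,.15)
print(x,y,z,st())
```

```text
81.60 [-0.27 -1.92  6.5 ]
81.20 [-2.   -1.18  8.03]
80.80 [-0.79 -1.6   8.34]
80.40 [-1.02 -1.63  9.68]
80.00 [-1.2  -1.03  9.48]
79.60 [-1.52 -1.53 10.75]
79.20 [-0.86 -0.72 10.17]
78.80 [-1.15 -0.7   9.75]
78.40 [-1.39 -1.38 11.49]
78.20 [-1.3  -0.96 11.3 ]
78.00 [-1.88 -1.15 13.26]
77.80 [-0.47 -0.8  11.9 ]
77.60 [-0.27 -0.47 11.56]
77.40 [-0.3  -0.81 11.2 ]
77.20 [ 0.49 -0.1   9.05]
76.80 [-0.33  0.03 11.59]
76.60 [-0.56 -0.4  11.18]
76.40 [-1.4  -0.11 11.97]
76.20 [-0.11 -0.   11.83]
76.00 [-0.63 -0.93 11.8 ]
75.80 [-0.77  0.1  13.94]
75.60 [-1.78  0.08 16.17]
75.40 [-2.55  0.42 19.24]
75.20 [-2.38 -0.49 18.8 ]
75.00 [-2.62  0.04 20.77]
583.4416409376636 174.42958225620535 74.9999999999999 t=43.7 p=[584.4  175.09  76.43] F=[-2.69  0.32 21.34] w=0.298 gf=71.5
```

The force rises linearly at about 30 N per mm of real travel, which matches the rubber-bedded stop. I confirm the slope to about 24 N, hold, ease off and release.

Run:
```python
from h import *
b=np.load("b.npy"); x,y,z=583.44,174.43,75.0
def rd(n=8):
    a=[get_obs() for _ in range(1)]
    for _ in range(n): sleep(.02); a.append(get_obs())
    return np.mean([o['wrist_force'] for o in a],0)-b, np.mean([o['eef_pos'] for o in a],0)
print(z,*rd())
while z>74.3:
    z-=.15; move_linear([x,y,z],rate=20); f,p=rd(); print(round(z,2),f,p)
    if f[2]>23: break
for _ in range(3): sleep(.2); print("hold",*rd(4))
zz=z
while f[2]>6:
    zz+=.3; move_linear([x,y,zz],rate=20); f,p=rd(4); print("ease",round(zz,2),f,p)
print(st())
```

```text
75.0 [-2.1  -0.43 20.99] [584.39 175.08  76.41]
74.85 [-2.9  -0.59 22.12] [584.4  175.09  76.33]
74.7 [-3.59 -0.51 24.38] [584.43 175.12  76.3 ]
hold [-3.8  -0.89 24.11] [584.43 175.12  76.3 ]
hold [-3.47 -0.5  24.58] [584.42 175.11  76.29]
hold [-3.33 -0.56 24.51] [584.42 175.11  76.3 ]
ease 75.0 [-2.05 -0.44 20.28] [584.39 175.08  76.36]
ease 75.3 [-0.29 -0.17 15.88] [584.35 175.07  76.43]
ease 75.6 [ 1.36 -0.17 11.6 ] [584.31 175.04  76.5 ]
ease 75.9 [ 2.85 -0.15  7.5 ] [584.27 175.04  76.58]
ease 76.2 [5.03 0.73 3.86] [584.19 174.97  76.63]
t=47.0 p=[584.18 174.99  76.62] F=[4.87 0.59 4.7 ] w=0.292 gf=69.8
```

Run:
```python
from h import *
b=np.load("b.npy")
move_linear([583.8,174.5,76.1],rate=20); print(fz()-b)
grip(.6,20); print(st())
move_linear([584.2,175,100],rate=80); move_linear([584.2,175,192],rate=250); sleep(.25)
P,im=snap("final")
for zo in (66,68.5,73): print(zo,fit(P,im,"retainer",(585,175.4),zo),fit(P,im,"washer",(585,175.4),zo-8))
hsv=cv2.cvtColor(im,cv2.COLOR_BGR2HSV);m=(((hsv[...,0]<6)|(hsv[...,0]>172))&(hsv[...,1]>150)).astype(np.uint8)
g=((hsv[...,0]>45)&(hsv[...,0]<85)&(hsv[...,1]>100)); s=sil(P,585.2,175.4,[(20,68.5,73.5),(14,68.5,91.5)])
for r in range(166,250,4): print(''.join('R' if m[r,u] else 'g' if g[r,u] else '.' if s[r,u] else '-' for u in range(240,335)))
print(st())
```

```text
[2.43 0.59 7.8 ]
t=47.7 p=[583.52 174.51  75.88] F=[ 0.15  1.17 -0.09] w=0.599 gf=0.0
66 (array([585.12, 174.18]), np.float64(0.17341389728096676)) (array([581.49, 190.06]), np.float64(7.750915750915751))
68.5 (array([585.15, 174.87]), np.float64(0.19154078549848944)) (array([581.56, 190.62]), np.float64(7.934065934065934))
73 (array([585.16, 176.16]), np.float64(0.24471299093655588)) (array([581.58, 191.54]), np.float64(8.2014652014652))
-----------------------------------------------------------------------------------------------
----------------------------------gggggggggggggggggggggg---------------------------------------
---------------------------ggggggggggg....RRRRRRRR....gggggggg---------------------------------
------------------------gggggg..RRRRRRRRRRRRRRRRRRRRRRRRRRRR..gggg-----------------------------
----------------------gggg..RRRRRRRRRRRRRRRRRRRRRRRRRRRRRRRRRRRR.ggg---------------------------
---------------------ggg.RRRRRRRRRRRRRRRRRRRRRRRRRRRRRRRRRRRRRRRRRR.g--------------------------
-------------------ggg..RRRRRRRRRRRRRRRRRRRRRRRRRRRRRRRRRRRRRRRRRRRR..-----------
[... 727 characters left out ...]
-------------------------------------------------------
-----------------------------------------------------------------------------------------------
-----------------------------------------------------------------------------------------------
-----------------------------------------------------------------------------------------------
-----------------------------------------------------------------------------------------------
-----------------------------------------------------------------------------------------------
-----------------------------------------------------------------------------------------------
t=48.9 p=[583.94 174.85 191.26] F=[-0.21 -0.62  0.46] w=0.597 gf=0.0
```

```bash
python3 -c "
from workcell import *
print(sign_off())"
```

```text
the job is handed in; nothing more can be done
None
```

I signed off with the spindle assembled: spacer, green washer and red retainer are on the shaft, and the stack was pressed onto the felt stop at about 24.5 N for around 0.8 s, then released at about 49 s on the robot's clock, and a last look from above showed the retainer on the washer, centred on the shaft.

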